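# Put up the three-tier praline stand

### The arm

A 6-joint arm with a two-finger parallel gripper is mounted at the origin on a cart in front of the work surface, level with it; the furniture and walls round the work are solid. World frame = base frame: x ahead of the robot, y to its left, z up, the work surface at z = 0. Lengths are in mm, angles in rad, forces in N, time in s.
With the tool pointing down it reaches from about 350 to 975 mm from the base axis. Payload 7.1 kg.
Tool frame: the origin (TCP) lies at the very end of the fingers, on their centre line; the grasp point (between the pads) lies 19 mm behind it (ctrl.tcp_to_grasp is the distance from the TCP to the grasp point, in mm); z points along the fingers, x is the direction in which the jaws open and shut, and the axes are right-handed (so a half turn about z gives the same grasp; the last joint's range is limited). The gripper opens to 88 mm and grips with 3 to 60 N. Pads are 20 mm wide; open, the fingers measure 115 mm over their backs; the gripper's body (75 mm by 178 mm) begins 61 mm behind the grasp point.
Start: joints at [1.259, 0.423, 1.63, -0, 1.089, -0.019], TCP at [180.365, 598.392, 222.675] pointing down, gripper open.
Joint ranges: [-3, 3], [-0.9, 2.11], [0.09, 2.58], [-1.31, 4.45], [0.11, 2.69], [-2.54, 2.54]. Speed limits (rad/s): [2.39, 2.39, 3.01, 3.14, 3.14, 3.14].

### API

Orientations are given as a rotation vector (axis times angle).
In Python, from workcell import get_obs, viewer, ctrl, masks_of gives the robot as it stands. The module is installed in compiled form; this text tells all that it offers.
- The arm moves only by the shell command python3 -m inch 'ROWS'. ROWS is JSON, a list of rows, each an object of numbers: "tx", "ty", "tz": the shift along the tool's x, y, z in cm; "ax", "ay", "az": the turn, a rotation vector about the tool's x, y, z in degrees; "jaw": the opening, from 0 (shut) to 1 (fully open). In form: [{"tx": .., "ty": .., "tz": .., "ax": .., "ay": .., "az": .., "jaw": ..}, ...]. A call has 1 to 12 rows; each row shifts and turns the commanded pose from where the row before left it, along the tool's axes as they then stand; what a row does not reach is not made up. A row lasts 1/8 s, in which the tool goes at most 62.5 mm and 10.7 degrees, less where a joint would pass 70% of its speed; a pose out of reach is approached as far as the arm can. A call is refused whole if a number of a shift passes 6.25 or a number of a turn 10.7, either way. A call with a gripper value outside its range is refused whole. The fingers move at their own pace and stop on an object; the grip force is fixed at half the most. Time passes only in rows, so rows that do not move let the fingers close. It gives the time, the measured TCP pose, the force and the opening at its end, in the units of the state.
- get_obs(): the state, without advancing time (a new reading comes with each control period).
- viewer.get_image(name): name is "scene" or "top" or "wrist"; returns (picture, depth): 384x512x3 uint8, red, green, blue; 384x512 float32, mm along the optical axis (not along the pixel's ray), 0 where there is no reading.
- viewer.get_calibration(name): a dict with "fx", "fy", "cx", "cy" (pixels), "rvec" (rotation vector, rad) and "tvec" (3), from world to camera coordinates, as OpenCV has them. Camera axes: x right, y down, z forward; pixel columns grow to the right and rows downward; lengths in mm; the calibration is good to about 2 mm. A picture is of the moment at which its call begins: read the wrist's pose just before it. get_calibration takes no time and is no camera call; for the wrist camera it gives the pose at the moment of the call.
- ctrl.close_job(): hands the job in, once; it reports no verdict.
Trained networks look in the newest picture that a camera, given by its name, has taken for a name from the list of things; names that differ only in an ending like _2 or _b are one class to them, and where a whole thing is asked for, a point or a joint stands for the part that bears it (a point fixed in the world has none). Each returns a list of dicts, best first, with "score" (0 to 1); they miss things now and then, are a little off and sometimes report something else, mostly with a low value. They report only what shows in the picture. A call takes as long as a camera call.
- masks_of(camera, thing): "pixels" (384x512 bool, what is visible of it) and "location" ([column, row] in pixels, amid what is visible of it).
The state is a dict: "t": time; "qpos": joint angles; "qvel": joint speeds; "joint_torque": joint torques, N m; "ee_pos": TCP position; "orientation": TCP orientation; "ft_force": force on the tool from outside, world axes, zero at the start; "moment": the same for the moment, N m; "width": finger opening in mm.
Only numpy, scipy, OpenCV 4.12 (cv2) and the standard library are available. Lean on these libraries where they do the work, as an engineer would, in place of code of your own. Each camera call takes 0.05 s, during which the arm holds its last target. There are 200 camera calls.

### The job

Put up the praline stand for the tasting: thread its three round wooden tiers onto the square post, the largest first, then the middle one, the smallest on top, each one fully home on what is under it before the next, and let go of it. The post revolves in its foot and stands at any angle, so rest each tier lightly on the shoulder of the post and turn it until it drops over the square; lower it gently, neither forcing nor dropping it, and leave everything else on the counter where it stands.

Things in the scene. Friction and masses are not known exactly. Their poses are not given: they have to be found in the camera images.
- stand: stand: round dark-wood foot, 100 across, 16 high, too heavy to shift, an upright brass post in its centre. Origin at the centre of its underside, z up. The post is 16 x 16 mm square and turns stiffly in the foot (0.1 N m); its turn is not measured and does not follow the foot's yaw
- seat (a point): centre of the post's brass flange (40 across), 22 above the counter, on the post's axis: where the large tier's origin must come. The square of the post runs up from here to 73 above it, where it ends in a flat shoulder (last 1.5 mm chamfered)
- post_tip (a point): tip of the post, on its axis, 102 above the counter: the top of a round pilot, 12.4 across, that stands 7 high on the square's shoulder (last 3 mm a cone)
- tier_large: large tier: dark-wood disc 116 across with a low rim (11 high, 8 inside it); a square brass sleeve, 26 wide, stands in its middle, 40 high from the underside: grip it there. Origin on the axis at the underside, z up, x and y square to the sleeve's faces. Square socket 18 wide all through: goes over the post within about 6 degrees of its turn. 0.16 kg
- tier_middle: middle tier: disc 92 across, made as the large one (origin, axes, sleeve width, socket, rim), but its sleeve is 26 high from the underside. 0.11 kg. Seated on top of the large tier's sleeve its origin is 40 above seat
- tier_small: small tier: disc 68 across, made as the others (origin, axes, sleeve width, socket, rim); sleeve 26 high from the underside, closed on top with a flush 3 thick cap and a finial on it (44 high in all); the socket is open below, 20 deep. 0.09 kg. Seated on top of the middle tier's sleeve its origin is 66 above seat
- tasting_cup0: small white cup of chocolate, 60x77x52, beside the copper pot; bystander, leave it alone
- choc_box2: brown chocolate box 98x150x44, far right; bystander, leave it alone
- choc_box6: small brown chocolate box 62x110x34, at the back behind the stand; bystander, leave it alone
- price_sign1: price card in a wooden block, 24x78x62, at the back; bystander, leave it alone
- praline_tongs: steel spring tongs 30x155x10 lying at the front, near the pot's tap; bystander, leave it alone
- tape_roll: roll of tape, 52 across, 18 high, at the front right; bystander, leave it alone

How it is judged:
By the outcome, as a careful person would: the job done as asked, in the order asked, and still so for the second after the job is handed in, with the robot touching nothing.
It also fails if it takes over 72 s, if anything falls off the work surface, if the arm or the gripper's body presses on something with over 40 N, if the wrist force passes 120 N, or if a joint passes its speed limit or range.

## Working session

There is one attempt and no reset: what is moved stays moved. The work goes in short steps, Python scripts to look and compute and a shell command to move; the robot and the scene stay as the last step left them, time stands still between calls to the robot, and variables do not carry over. Pictures are saved under pics/ and viewed, about 8 in all and at most 12, crops included, and the job is handed in when it is done.

```bash
mkdir -p pics; cat > h.py <<'E'
import numpy as np, cv2
from scipy.spatial.transform import Rotation as R
from workcell import get_obs, viewer, ctrl, masks_of
def cal(c):
    k=viewer.get_calibration(c); return k,R.from_rotvec(np.ravel(k['rvec'])).as_matrix(),np.ravel(k['tvec'])
def cloud(c,d,K=None):
    k,r,t=K or cal(c); v,u=np.indices(d.shape)
    p=np.stack([(u-k['cx'])/k['fx']*d,(v-k['cy'])/k['fy']*d,d],-1)
    return (p-t)@r   # world
def proj(c,P):
    k,r,t=cal(c); q=r@np.array(P,float)+t; return q[0]/q[2]*k['fx']+k['cx'],q[1]/q[2]*k['fy']+k['cy']
E
python3 - <<'E'
from h import *
o=get_obs(); print({k:np.round(v,3).tolist() for k,v in o.items()})
pp=[]
for c in ['top','scene']:
    im,d=viewer.get_image(c); pp.append(im); W=cloud(c,d)
    np.savez(f'{c}.npz',im=im,d=d,W=W)
    for n in ['stand','tier_large','tier_middle','tier_small','post_tip']+(['tasting_cup0','choc_box2','choc_box6','price_sign1','praline_tongs','tape_roll'] if c=='top' else []):
        for m in masks_of(c,n)[:2]:
            M=m['pixels']&(d>0); P=W[M]
            print(c,n,round(m['score'],2),np.round(m['location']).tolist(),M.sum(),np.round(np.percentile(P,[2,50,98],axis=0)).tolist() if M.sum() else '')
cv2.imwrite('pics/a.png',pp[0][...,::-1]);cv2.imwrite('pics/b.png',pp[1][...,::-1])
E
```

```text
{'t': 0.0, 'qpos': [1.259, 0.424, 1.631, 0.0, 1.089, -0.019], 'qvel': [-0.0, 0.001, 0.0, -0.0, 0.001, 0.002], 'joint_torque': [-0.001, -54.461, -27.368, 0.064, 0.023, -0.0], 'ee_pos': [180.179, 597.9, 221.907], 'orientation': [2.521, 1.873, -0.002], 'ft_force': [0.099, -0.152, 0.358], 'moment': [0.093, 0.029, 0.003], 'width': 88.049}
top stand 0.8 [256.0, 178.0] 1101 [[548.0, -179.0, 9.0], [589.0, -134.0, 15.0], [638.0, -90.0, 97.0]]
top tier_large 0.89 [294.0, 246.0] 1595 [[360.0, -282.0, 3.0], [412.0, -229.0, 8.0], [464.0, -179.0, 40.0]]
top tier_large 0.67 [253.0, 179.0] 1141 [[548.0, -182.0, -0.0], [589.0, -136.0, 15.0], [639.0, -92.0, 96.0]]
top tier_middle 0.93 [211.0, 236.0] 920 [[410.0, -66.0, 4.0], [448.0, -27.0, 8.0], [491.0, 14.0, 26.0]]
top tier_small 0.85 [341.0, 226.0] 526 [[447.0, -391.0, 4.0], [476.0, -358.0, 9.0], [507.0, -330.0, 42.0]]
top tier_small 0.73 [198.0, 173.0] 476 [[579.0, -23.0, -1.0], [609.0, 3.0, 36.0], [635.0, 31.0, 52.0]]
top post_tip 0.74 [254.0, 177.0] 1078 [[551.0, -179.0, 10.0], [590.0, -135.0, 15.0], [638.0, -92.0, 97.0]]
top tasting_cup0 0.56 [2
[... 880 characters left out ...]
1.0, -3.0], [374.0, -336.0, 17.0], [397.0, -311.0, 21.0]]
scene stand 0.63 [273.0, 210.0] 635 [[546.0, -181.0, 2.0], [586.0, -141.0, 18.0], [634.0, -91.0, 97.0]]
scene tier_large 0.97 [271.0, 253.0] 1023 [[357.0, -283.0, 5.0], [402.0, -236.0, 10.0], [465.0, -177.0, 41.0]]
scene tier_large 0.58 [163.0, 216.0] 313 [[378.0, 81.0, 0.0], [401.0, 146.0, 6.0], [429.0, 223.0, 12.0]]
scene tier_middle 0.88 [216.0, 230.0] 517 [[405.0, -71.0, 1.0], [441.0, -34.0, 10.0], [494.0, 14.0, 28.0]]
scene tier_small 0.87 [325.0, 257.0] 420 [[445.0, -391.0, 0.0], [470.0, -363.0, 12.0], [509.0, -326.0, 41.0]]
scene post_tip 0.7 [274.0, 211.0] 622 [[546.0, -181.0, 3.0], [586.0, -140.0, 18.0], [631.0, -92.0, 97.0]]
```

```bash
python3 - <<'E'
from h import *
z=np.load('top.npz'); im=z['im'];W=z['W'];d=z['d']
a=im[110:310,90:390]; cv2.imwrite('pics/a2.png',cv2.resize(a,None,fx=2.6,fy=2.6,interpolation=cv2.INTER_CUBIC)[...,::-1])
print(cal('wrist')[0], R.from_rotvec(get_obs()['orientation']).as_matrix().round(3).tolist())
# sleeves and post from height
for n,c,r,lo,hi in [('L',(412,-230),25,30,45),('M',(450,-27),25,20,30),('S',(476,-360),20,20,30),('post',(592,-136),22,55,110),('foot',(592,-136),60,10,19)]:
    M=(np.hypot(W[...,0]-c[0],W[...,1]-c[1])<r)&(W[...,2]>lo)&(W[...,2]<hi); P=W[M]
    q=cv2.minAreaRect(P[:,:2].astype(np.float32)); print(n,M.sum(),P.mean(0).round(1),P.min(0).round(1),P.max(0).round(1),q)
# disc circle centers
for n,c,rad in [('L',(412,-230),58),('M',(450,-27),46),('S',(476,-360),34)]:
    M=(np.hypot(W[...,0]-c[0],W[...,1]-c[1])<rad+12)&(W[...,2]>4)&(W[...,2]<16); P=W[M]
    print(n,cv2.minEnclosingCircle(P[:,:2].astype(np.float32)))
E
```

```text
{'fx': 313.47154275159335, 'fy': 313.47154275159335, 'cx': 257.8062975371289, 'cy': 192.45460838820503, 'rvec': array([-2.32711718, -1.72890766, -0.25039959]), 'tvec': array([-625.05660678,  -35.74504025,  391.71841304])} [[0.289, 0.957, 0.0], [0.957, -0.289, -0.0], [0.0, 0.0, -1.0]]
L 72 [ 412.8 -229.4   39.5] [ 400.4 -242.1   33.1] [ 425.2 -216.5   44.1] ((412.845947265625, -229.3540802001953), (25.455638885498047, 24.67186737060547), 89.39387512207031)
M 61 [449.7 -28.1  25.1] [437.4 -39.7  21.4] [462.6 -14.   29.5] ((450.0541076660156, -26.77896499633789), (25.677106857299805, 25.263694763183594), 89.6046142578125)
S 70 [ 476.4 -359.    27.5] [ 461.8 -375.5   20.4] [ 495.3 -343.7   30. ] ((477.6798400878906, -360.76422119140625), (25.961849212646484, 25.949195861816406), 46.921302795410156)
post 64 [ 590.9 -135.2   89. ] [ 584.2 -143.7   56.4] [ 601.7 -126.2  103.3] ((593.314208984375, -135.6773223876953), (15.67143440246582, 16.194690704345703), 74.00698852539062)
foot 861 [ 592.5 -135.6   14.7] [ 545.4 -184.6   10. ] [641.7 -87.2  18.9] ((593.6602172851562, -135.79344177246094), (95.55207061767578, 95.94136047363281), 44.69161605834961)
L ((409.8607482910156, -227.68231201171875), 66.53983306884766)
M ((455.3797912597656, -27.513227462768555), 51.22554016113281)
S ((477.3429870605469, -360.5467529296875), 34.40258026123047)
```

View pics/a2.png

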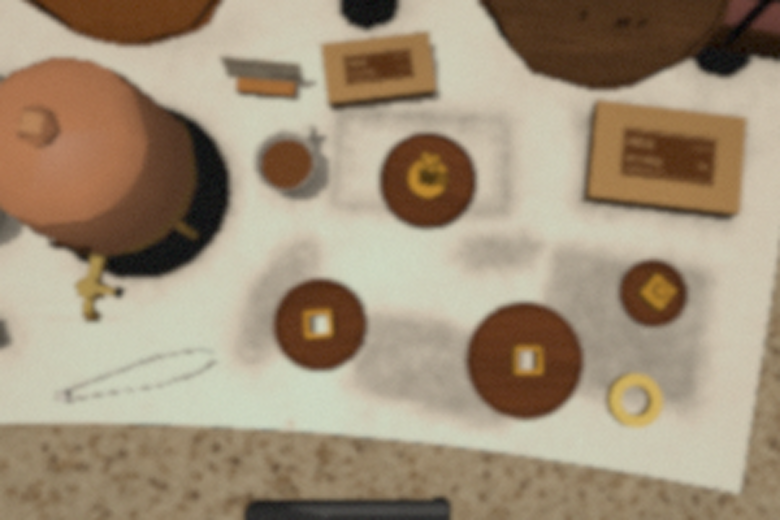

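View pics/b.png

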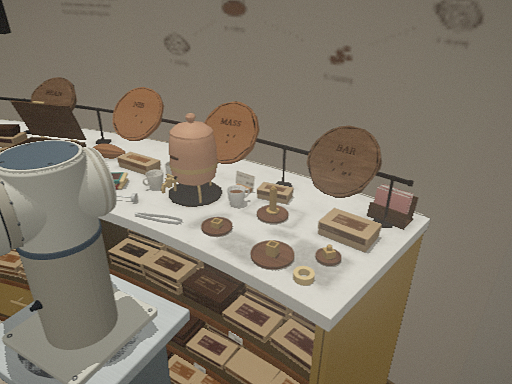

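```bash
python3 - <<'E'
from h import *
o=get_obs();T=R.from_rotvec(o['orientation']).as_matrix();k,r,t=cal('wrist')
print('cam in tool',(T.T@(-r.T@t-o['ee_pos'])).round(2),'\ncam axes in tool\n',(T.T@r.T).round(3))
E
```

```text
cam in tool [   0.35  -77.09 -162.6 ] 
cam axes in tool
 [[ 1.     0.    -0.001]
 [ 0.     0.959  0.285]
 [ 0.001 -0.285  0.959]]
```

```bash
python3 -m inch '[{"az":10.45},{"az":10.45},{"az":10.45},{"az":10.45},{"az":10.45},{"az":10.45},{"az":10.45}]'; python3 -m inch '[{"tx":2,"ty":4.975},{"tx":2,"ty":4.975},{"tx":2,"ty":4.975},{"tx":2,"ty":4.975},{"tx":2,"ty":4.975},{"tx":2,"ty":4.975},{"tx":2,"ty":4.975},{"tx":2,"ty":4.975}]'; python3 -m inch '[{"tx":0.91,"ty":5.37,"tz":1.0},{"tx":0.91,"ty":5.37,"tz":1.0},{"tx":0.91,"ty":5.37,"tz":1.0},{"tx":0.91,"ty":5.37,"tz":1.0},{"tx":0.91,"ty":5.37,"tz":1.0},{"tx":0.91,"ty":5.37,"tz":1.0},{"tx":0.91,"ty":5.37,"tz":1.0},{"tx":0.91,"ty":5.37,"tz":1.0},{},{}]'
cat >> h.py <<'E'
def look(name,zlo,zhi,c,r):
    o=get_obs();T=R.from_rotvec(o['orientation']).as_matrix();K=cal('wrist');im,d=viewer.get_image('wrist');W=cloud('wrist',d,K)
    cv2.imwrite(f'pics/{name}.png',im[...,::-1]);np.savez(name+'.npz',im=im,d=d,W=W)
    M=(np.hypot(W[...,0]-c[0],W[...,1]-c[1])<r)&(W[...,2]>zlo)&(W[...,2]<zhi)&(d>0);P=W[M]
    print('tcp',o['ee_pos'].round(1),'tool yaw',np.degrees(np.arctan2(T[1,0],T[0,0])).round(2),'q',np.round(o['qpos'],2))
    if len(P)>5: print(name,M.sum(),'med',np.median(P,0).round(1),'min',P.min(0).round(1),'max',P.max(0).round(1),'rect',cv2.minAreaRect(P[:,:2].astype(np.float32)))
    return im,d,W,M
E
python3 - <<'E'
from h import *
o=get_obs();print(o['ee_pos'],o['t'])
look('w1',37,45,(412.8,-229.4),30)
E
```

```text
[180.38141761 598.37280269 222.68982791] 0.9
tcp [180.4 598.4 222.7] tool yaw 73.22 q [ 1.26  0.42  1.63 -0.    1.09 -0.02]$[0]: bad value
$[0]: bad value
$[0]: bad value
```

View pics/w1.png

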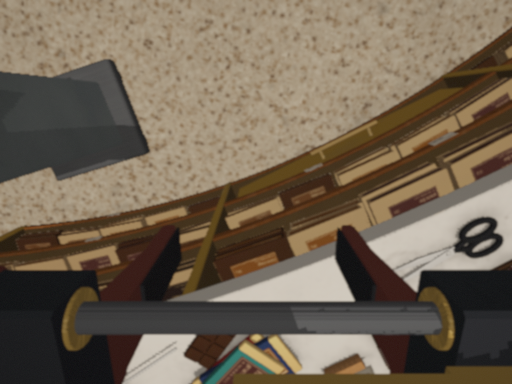

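```bash
python3 -m inch '[{"tx":0,"ty":0,"tz":0,"ax":0,"ay":0,"az":10.45,"jaw":1},{"tx":0,"ty":0,"tz":0,"ax":0,"ay":0,"az":10.45,"jaw":1},{"tx":0,"ty":0,"tz":0,"ax":0,"ay":0,"az":10.45,"jaw":1},{"tx":0,"ty":0,"tz":0,"ax":0,"ay":0,"az":10.45,"jaw":1},{"tx":0,"ty":0,"tz":0,"ax":0,"ay":0,"az":10.45,"jaw":1},{"tx":0,"ty":0,"tz":0,"ax":0,"ay":0,"az":10.45,"jaw":1},{"tx":0,"ty":0,"tz":0,"ax":0,"ay":0,"az":10.45,"jaw":1}]'
```

```text
t: 1.82
ee_pos: [180.3, 598.4, 222.7]
orientation: [-3.142, 0.007, 0.0]
ft_force: [0.7, 0.4, -0.1]
width: 87.8
```

```bash
python3 -m inch '[{"tx":2.28,"ty":5.69,"tz":0,"ax":0,"ay":0,"az":0,"jaw":1},{"tx":2.28,"ty":5.69,"tz":0,"ax":0,"ay":0,"az":0,"jaw":1},{"tx":2.28,"ty":5.69,"tz":0,"ax":0,"ay":0,"az":0,"jaw":1},{"tx":2.28,"ty":5.69,"tz":0,"ax":0,"ay":0,"az":0,"jaw":1},{"tx":2.28,"ty":5.69,"tz":0,"ax":0,"ay":0,"az":0,"jaw":1},{"tx":2.28,"ty":5.69,"tz":0,"ax":0,"ay":0,"az":0,"jaw":1},{"tx":2.28,"ty":5.69,"tz":0,"ax":0,"ay":0,"az":0,"jaw":1}]'; python3 -m inch '[{"tx":0.91,"ty":5.37,"tz":1.0,"ax":0,"ay":0,"az":0,"jaw":1},{"tx":0.91,"ty":5.37,"tz":1.0,"ax":0,"ay":0,"az":0,"jaw":1},{"tx":0.91,"ty":5.37,"tz":1.0,"ax":0,"ay":0,"az":0,"jaw":1},{"tx":0.91,"ty":5.37,"tz":1.0,"ax":0,"ay":0,"az":0,"jaw":1},{"tx":0.91,"ty":5.37,"tz":1.0,"ax":0,"ay":0,"az":0,"jaw":1},{"tx":0.91,"ty":5.37,"tz":1.0,"ax":0,"ay":0,"az":0,"jaw":1},{"tx":0.91,"ty":5.37,"tz":1.0,"ax":0,"ay":0,"az":0,"jaw":1},{"tx":0.91,"ty":5.37,"tz":1.0,"ax":0,"ay":0,"az":0,"jaw":1},{"tx":0,"ty":0,"tz":0,"ax":0,"ay":0,"az":0,"jaw":1}]'
python3 - <<'E'
from h import *
look('w2',36,45,(412.8,-229.4),30)
E
```

```text
t: 2.7
ee_pos: [341.1, 198.7, 223.1]
orientation: [-3.141, -0.003, -0.002]
ft_force: [1.3, 0.2, -0.2]
width: 87.7
t: 3.82
ee_pos: [414.4, -232.4, 142.3]
orientation: [3.141, -0.004, 0.001]
ft_force: [-0.2, 0.5, -0.2]
width: 87.4
tcp [ 414.4 -232.4  142.3] tool yaw -0.16 q [-0.54  0.33  2.01 -0.    0.8  -0.53]
w2 538 med [ 412.4 -227.3   40.5] min [ 399.8 -241.2   36.4] max [ 425.5 -214.9   42.6] rect ((412.7286376953125, -228.03643798828125), (26.228208541870117, 25.721393585205078), 89.60536193847656)
```

View pics/w2.png

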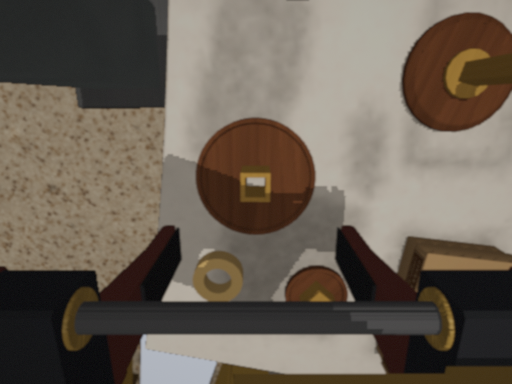

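```bash
python3 -m inch '[{"tx":-0.17,"ty":-0.44,"tz":4.5,"ax":0,"ay":0,"az":0,"jaw":0.5},{"tx":0,"ty":0,"tz":4.5,"ax":0,"ay":0,"az":0,"jaw":0.5},{"tx":0,"ty":0,"tz":2.5,"ax":0,"ay":0,"az":0,"jaw":0.5},{"tx":0,"ty":0,"tz":1.4,"ax":0,"ay":0,"az":0,"jaw":0.5},{"tx":0,"ty":0,"tz":0,"ax":0,"ay":0,"az":0,"jaw":0.5}]'; python3 -m inch '[{"tx":0,"ty":0,"tz":0,"ax":0,"ay":0,"az":0,"jaw":0},{"tx":0,"ty":0,"tz":0,"ax":0,"ay":0,"az":0,"jaw":0},{"tx":0,"ty":0,"tz":0,"ax":0,"ay":0,"az":0,"jaw":0},{"tx":0,"ty":0,"tz":0,"ax":0,"ay":0,"az":0,"jaw":0}]'
```

```text
t: 4.5
ee_pos: [411.9, -223.9, 13.5]
orientation: [-3.141, -0.003, 0.002]
ft_force: [-0.9, -0.1, -0.3]
width: 44.9
t: 5.0
ee_pos: [412.7, -225.1, 14.6]
orientation: [3.141, 0.002, 0.002]
ft_force: [-0.7, 0.6, 7.1]
width: 25.8
```

```bash
python3 -m inch '[{"tx":0,"ty":0,"tz":-1,"ax":0,"ay":0,"az":0,"jaw":0},{"tx":0,"ty":0,"tz":-1.6,"ax":0,"ay":0,"az":0,"jaw":0},{"tx":0,"ty":0,"tz":-4,"ax":0,"ay":0,"az":0,"jaw":0},{"tx":0,"ty":0,"tz":-4,"ax":0,"ay":0,"az":0,"jaw":0},{"tx":4,"ty":0.3,"tz":-4,"ax":0,"ay":0,"az":0,"jaw":0},{"tx":5,"ty":0.3,"tz":0,"ax":0,"ay":0,"az":0,"jaw":0},{"tx":5,"ty":0.3,"tz":0,"ax":0,"ay":0,"az":0,"jaw":0},{"tx":4,"ty":0.2,"tz":0,"ax":0,"ay":0,"az":0,"jaw":0},{"tx":0,"ty":0,"tz":0,"ax":0,"ay":0,"az":0,"jaw":0},{"tx":0,"ty":0,"tz":0,"ax":0,"ay":0,"az":0,"jaw":0},{"tx":0,"ty":0,"tz":0,"ax":0,"ay":0,"az":0,"jaw":0},{"tx":0,"ty":0,"tz":0,"ax":0,"ay":0,"az":0,"jaw":0}]'
python3 - <<'E'
from h import *
im,d,W,M=look('w3',85,97,(593,-136),25)
im,d,W,M=look('w3',98,106,(593,-136),25)
print(get_obs()['ft_force'])
a=im[0:150,150:360]; b=im[180:384,100:420]
cv2.imwrite('pics/w3c.png',np.hstack([cv2.resize(a,(480,343),interpolation=2),cv2.resize(b,None,fx=1,fy=343/204.)[:, :320]])[...,::-1])
E
```

```text
t: 6.5
ee_pos: [591.3, -235.7, 160.0]
orientation: [-3.142, -0.001, 0.0]
ft_force: [0.0, 0.9, -1.7]
width: 25.8
tcp [ 591.3 -235.7  160. ] tool yaw 0.04 q [-0.4   0.51  1.65 -0.    0.98 -0.4 ]
w3 323 med [ 594.4 -135.9   95. ] min [ 585.5 -143.7   85.1] max [ 603.9 -124.7   97. ] rect ((594.6029052734375, -134.02493286132812), (16.096229553222656, 15.90599250793457), 76.14572143554688)
tcp [ 591.5 -235.7  159.9] tool yaw 0.05 q [-0.4   0.51  1.65 -0.    0.98 -0.4 ]
w3 285 med [ 594.6 -134.2  101.5] min [ 588.6 -139.6   98.5] max [ 600.6 -128.5  104.6] rect ((594.6032104492188, -134.06655883789062), (11.05808162689209, 11.925498008728027), 89.29296875)
[ 1.04476126  0.30773023 -2.03051982]
```

View pics/w3c.png

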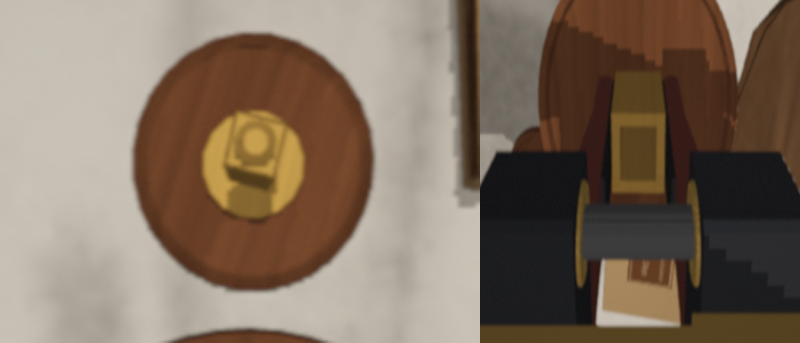

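```bash
python3 - <<'E'
from h import *
z=np.load('w3.npz');W=z['W'];d=z['d']
for lo,hi in [(180,184),(184,188),(182,190)]:
    M=(np.hypot(W[...,0]-591.5,W[...,1]+235.7)<25)&(W[...,2]>lo)&(W[...,2]<hi);P=W[M]
    if len(P)>5: print(len(P),P.min(0).round(1),P.max(0).round(1),cv2.minAreaRect(P[:,:2].astype(np.float32)))
v=z['d'][255:300,262-12:262+13]; print(W[225:300:5,258].round(1).tolist())
E
```

```text
505 [ 570.6 -248.6  180. ] [ 613.9 -223.8  184. ] ((592.300048828125, -236.22268676757812), (43.314659118652344, 24.839956283569336), 0.1634145975112915)
1635 [ 570.6 -252.4  184. ] [ 613.9 -223.6  188. ] ((592.0985717773438, -238.12744140625), (28.75538444519043, 43.25977325439453), 89.37434387207031)
1986 [ 570.6 -252.4  182. ] [ 613.9 -223.6  190. ] ((592.1437377929688, -238.05581665039062), (28.78601837158203, 43.315879821777344), 89.67792510986328)
[[592.7, -225.6, 158.3], [592.7, -225.7, 165.1], [592.6, -225.2, 172.7], [592.6, -225.5, 178.2], [592.6, -225.7, 183.3], [592.6, -227.3, 185.4], [592.7, -248.0, 151.3], [592.7, -246.9, 159.5], [592.7, -247.7, 163.8], [592.7, -247.6, 169.3], [592.7, -247.9, 174.1], [592.7, -247.6, 179.3], [592.7, -247.4, 184.2], [592.7, -249.5, 185.4], [592.7, -274.2, 154.0]]
```

```bash
python3 -m inch '[{"tx":0.32,"ty":-3.46,"tz":0,"ax":0,"ay":0,"az":0,"jaw":0},{"tx":0,"ty":-4,"tz":0,"ax":0,"ay":0,"az":0,"jaw":0},{"tx":0,"ty":-3,"tz":0,"ax":0,"ay":0,"az":0,"jaw":0},{"tx":0,"ty":0,"tz":1.5,"ax":0,"ay":0,"az":7,"jaw":0},{"tx":0,"ty":0,"tz":2,"ax":0,"ay":0,"az":7,"jaw":0},{"tx":0,"ty":0,"tz":0.6,"ax":0,"ay":0,"az":0,"jaw":0},{"tx":0,"ty":0,"tz":0,"ax":0,"ay":0,"az":0,"jaw":0},{"tx":0,"ty":0,"tz":0,"ax":0,"ay":0,"az":0,"jaw":0}]'; python3 -m inch '[{"tx":0,"ty":0,"tz":0.2,"ax":0,"ay":0,"az":0,"jaw":0},{"tx":0,"ty":0,"tz":0.2,"ax":0,"ay":0,"az":0,"jaw":0},{"tx":0,"ty":0,"tz":0,"ax":0,"ay":0,"az":0,"jaw":0}]'
python3 - <<'E'
from h import *
o=get_obs();print({k:np.round(o[k],2).tolist() for k in ['t','ee_pos','ft_force','moment']})
E
```

```text
t: 7.6
ee_pos: [595.7, -131.3, 119.4]
orientation: [3.118, -0.379, 0.002]
ft_force: [0.4, 0.3, -1.8]
width: 25.8
t: 7.98
ee_pos: [595.1, -131.0, 114.6]
orientation: [-3.118, 0.381, 0.0]
ft_force: [-0.4, -0.3, -1.9]
width: 25.7
{'t': 7.98, 'ee_pos': [595.11, -130.96, 114.6], 'ft_force': [-0.41, -0.3, -1.86], 'moment': [-0.01, 0.1, 0.03]}
```

```bash
python3 -m inch '[{"tx":0,"ty":0,"tz":0.2,"ax":0,"ay":0,"az":0,"jaw":0},{"tx":0,"ty":0,"tz":0,"ax":0,"ay":0,"az":0,"jaw":0}]'; python3 -m inch '[{"tx":0,"ty":0,"tz":0.2,"ax":0,"ay":0,"az":0,"jaw":0},{"tx":0,"ty":0,"tz":0,"ax":0,"ay":0,"az":0,"jaw":0}]';  python3 -m inch '[{"tx":0,"ty":0,"tz":0.1,"ax":0,"ay":0,"az":0,"jaw":0},{"tx":0,"ty":0,"tz":0,"ax":0,"ay":0,"az":0,"jaw":0}]'
```

```text
t: 8.22
ee_pos: [595.1, -130.9, 112.5]
orientation: [-3.118, 0.381, 0.001]
ft_force: [-0.2, 0.7, -1.5]
width: 25.9
t: 8.48
ee_pos: [595.1, -130.9, 110.5]
orientation: [-3.118, 0.381, 0.001]
ft_force: [0.3, -0.4, -3.0]
width: 25.8
t: 8.72
ee_pos: [595.2, -131.0, 109.6]
orientation: [3.118, -0.381, -0.0]
ft_force: [0.4, -0.2, -2.1]
width: 25.8
```

Underside now level with the shoulder, with no force; lowering gently on.

```bash
python3 -m inch '[{"tx":0,"ty":0,"tz":0.1,"ax":0,"ay":0,"az":0,"jaw":0},{"tx":0,"ty":0,"tz":0,"ax":0,"ay":0,"az":0,"jaw":0}]'; python3 -m inch '[{"tx":0,"ty":0,"tz":0.1,"ax":0,"ay":0,"az":0,"jaw":0},{"tx":0,"ty":0,"tz":0,"ax":0,"ay":0,"az":0,"jaw":0}]';  python3 -m inch '[{"tx":0,"ty":0,"tz":0.1,"ax":0,"ay":0,"az":0,"jaw":0},{"tx":0,"ty":0,"tz":0,"ax":0,"ay":0,"az":0,"jaw":0}]'
```

```text
t: 8.98
ee_pos: [595.1, -131.0, 108.6]
orientation: [3.118, -0.381, -0.0]
ft_force: [0.9, 0.2, -1.8]
width: 25.8
t: 9.22
ee_pos: [595.1, -130.9, 107.6]
orientation: [-3.118, 0.381, 0.0]
ft_force: [0.9, -1.0, -2.8]
width: 25.6
t: 9.48
ee_pos: [595.1, -131.0, 106.6]
orientation: [3.118, -0.381, -0.0]
ft_force: [0.1, 0.7, -1.9]
width: 25.7
```

```bash
python3 -m inch '[{"tx":0,"ty":0,"tz":0.4,"ax":0,"ay":0,"az":0,"jaw":0},{"tx":0,"ty":0,"tz":0.5,"ax":0,"ay":0,"az":0,"jaw":0},{"tx":0,"ty":0,"tz":0.6,"ax":0,"ay":0,"az":0,"jaw":0}]'; python3 -m inch '[{"tx":0,"ty":0,"tz":0.6,"ax":0,"ay":0,"az":0,"jaw":0},{"tx":0,"ty":0,"tz":0.6,"ax":0,"ay":0,"az":0,"jaw":0},{"tx":0,"ty":0,"tz":0.6,"ax":0,"ay":0,"az":0,"jaw":0}]';  python3 -m inch '[{"tx":0,"ty":0,"tz":0.6,"ax":0,"ay":0,"az":0,"jaw":0},{"tx":0,"ty":0,"tz":0.6,"ax":0,"ay":0,"az":0,"jaw":0},{"tx":0,"ty":0,"tz":0.6,"ax":0,"ay":0,"az":0,"jaw":0},{"tx":0,"ty":0,"tz":0.6,"ax":0,"ay":0,"az":0,"jaw":0},{"tx":0,"ty":0,"tz":0.6,"ax":0,"ay":0,"az":0,"jaw":0},{"tx":0,"ty":0,"tz":0,"ax":0,"ay":0,"az":0,"jaw":0}]'
```

```text
t: 9.85
ee_pos: [595.1, -131.0, 91.2]
orientation: [-3.118, 0.381, 0.0]
ft_force: [-0.0, 0.0, -1.5]
width: 26.0
t: 10.22
ee_pos: [595.2, -130.9, 73.2]
orientation: [-3.118, 0.381, 0.0]
ft_force: [0.3, 1.0, -0.8]
width: 25.9
t: 10.98
ee_pos: [594.8, -130.9, 43.1]
orientation: [-3.118, 0.381, 0.001]
ft_force: [0.2, 0.3, -3.0]
width: 26.2
```

```bash
python3 -m inch '[{"tx":0,"ty":0,"tz":0.3,"ax":0,"ay":0,"az":0,"jaw":0},{"tx":0,"ty":0,"tz":0.2,"ax":0,"ay":0,"az":0,"jaw":0},{"tx":0,"ty":0,"tz":0,"ax":0,"ay":0,"az":0,"jaw":0}]'; python3 -m inch '[{"tx":0,"ty":0,"tz":0.1,"ax":0,"ay":0,"az":0,"jaw":0},{"tx":0,"ty":0,"tz":0,"ax":0,"ay":0,"az":0,"jaw":0}]'; python3 -m inch '[{"tx":0,"ty":0,"tz":0.05,"ax":0,"ay":0,"az":0,"jaw":0},{"tx":0,"ty":0,"tz":0,"ax":0,"ay":0,"az":0,"jaw":0}]'
```

```text
t: 11.35
ee_pos: [595.1, -131.0, 38.6]
orientation: [-3.118, 0.381, 0.0]
ft_force: [0.6, -0.3, -1.7]
width: 25.6
t: 11.6
ee_pos: [595.2, -131.0, 37.7]
orientation: [3.118, -0.381, 0.0]
ft_force: [-0.7, -1.4, -1.6]
width: 26.0
t: 11.85
ee_pos: [595.2, -131.0, 37.2]
orientation: [3.118, -0.381, 0.0]
ft_force: [-0.3, -0.1, -2.4]
width: 26.0
```

```bash
python3 -m inch '[{"tx":0,"ty":0,"tz":0.05,"ax":0,"ay":0,"az":0,"jaw":0},{"tx":0,"ty":0,"tz":0,"ax":0,"ay":0,"az":0,"jaw":0}]'; python3 -m inch '[{"tx":0,"ty":0,"tz":0.05,"ax":0,"ay":0,"az":0,"jaw":0},{"tx":0,"ty":0,"tz":0,"ax":0,"ay":0,"az":0,"jaw":0}]'; python3 -m inch '[{"tx":0,"ty":0,"tz":0.03,"ax":0,"ay":0,"az":0,"jaw":0},{"tx":0,"ty":0,"tz":0,"ax":0,"ay":0,"az":0,"jaw":0}]'
```

```text
t: 12.1
ee_pos: [595.2, -131.0, 36.7]
orientation: [3.118, -0.381, 0.0]
ft_force: [1.2, -0.5, -1.6]
width: 26.0
t: 12.35
ee_pos: [595.3, -131.0, 36.7]
orientation: [3.118, -0.381, 0.0]
ft_force: [-1.5, 0.2, 4.2]
width: 25.4
t: 12.6
ee_pos: [595.3, -131.0, 36.6]
orientation: [3.118, -0.381, 0.0]
ft_force: [-2.5, 0.7, 7.6]
width: 25.6
```

```bash
python3 -m inch '[{"tx":0,"ty":0,"tz":-0.03,"ax":0,"ay":0,"az":0,"jaw":0.5},{"tx":0,"ty":0,"tz":0,"ax":0,"ay":0,"az":0,"jaw":0.5},{"tx":0,"ty":0,"tz":0,"ax":0,"ay":0,"az":0,"jaw":0.5}]'; python3 -m inch '[{"tx":0,"ty":0,"tz":-2,"ax":0,"ay":0,"az":0,"jaw":0.5},{"tx":0,"ty":0,"tz":-4,"ax":0,"ay":0,"az":0,"jaw":0.5},{"tx":0,"ty":0,"tz":-5.5,"ax":0,"ay":0,"az":0,"jaw":0.5},{"tx":0,"ty":0,"tz":0,"ax":0,"ay":0,"az":-7,"jaw":0.5},{"tx":0,"ty":0,"tz":0,"ax":0,"ay":0,"az":-7,"jaw":0.5},{"tx":-4.5,"ty":-3.35,"tz":0.5,"ax":0,"ay":0,"az":0,"jaw":0.5},{"tx":-5,"ty":-3.5,"tz":1,"ax":0,"ay":0,"az":0,"jaw":0.5},{"tx":-5,"ty":-3.5,"tz":1,"ax":0,"ay":0,"az":0,"jaw":0.5},{"tx":0,"ty":0,"tz":0,"ax":0,"ay":0,"az":0,"jaw":0.5},{"tx":0,"ty":0,"tz":0,"ax":0,"ay":0,"az":0,"jaw":0.5},{"tx":0,"ty":0,"tz":0,"ax":0,"ay":0,"az":0,"jaw":0.5}]'
python3 - <<'E'
from h import *
im,d,W,M=look('w4',22,31,(450,-27),25)
i2,d2=viewer.get_image('top');W2=cloud('top',d2)
for lo,hi,r in [(24,40,62),(55,70,20)]:
    Q=(np.hypot(W2[...,0]-593.5,W2[...,1]+135.6)<r)&(W2[...,2]>lo)&(W2[...,2]<hi);P=W2[Q];print(len(P),P.mean(0).round(1),P[:,2].std().round(1),cv2.minAreaRect(P[:,:2].astype(np.float32)))
cv2.imwrite('pics/w4c.png',np.hstack([im,cv2.resize(i2[140:220,210:310],(480,384),interpolation=2)])[...,::-1][:, :800])
E
```

```text
t: 12.98
ee_pos: [595.3, -131.0, 36.0]
orientation: [3.118, -0.381, 0.0]
ft_force: [-0.5, 0.4, 0.3]
width: 44.0
t: 14.35
ee_pos: [452.1, -28.2, 127.1]
orientation: [3.141, 0.001, 0.004]
ft_force: [0.1, -0.7, 0.6]
width: 43.9
tcp [452.1 -28.2 127.1] tool yaw 0.04 q [-0.09  0.33  2.07 -0.    0.74 -0.09]
w4 518 med [449.3 -24.6  26.5] min [436.2 -39.3  22. ] max [463.4 -11.9  28.1] rect ((449.8750305175781, -25.705188751220703), (26.047821044921875, 26.43579864501953), 4.505853652954102)
1449 [ 594.3 -135.6   29.9] 2.0 ((594.59423828125, -135.71420288085938), (115.02330017089844, 114.62444305419922), 10.594586372375488)
60 [ 591.1 -134.9   61.2] 2.7 ((594.2901611328125, -135.48516845703125), (25.918567657470703, 25.29054832458496), 75.39855194091797)
```

View pics/w4c.png

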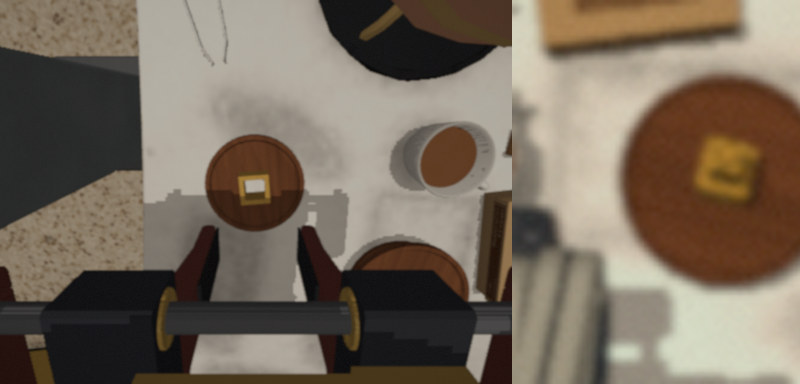

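```bash
python3 -m inch '[{"tx":0,"ty":0,"tz":0,"ax":0,"ay":0,"az":-4.5,"jaw":0.5},{"tx":-0.27,"ty":-0.25,"tz":4,"ax":0,"ay":0,"az":0,"jaw":0.5},{"tx":0,"ty":0,"tz":4,"ax":0,"ay":0,"az":0,"jaw":0.5},{"tx":0,"ty":0,"tz":2.2,"ax":0,"ay":0,"az":0,"jaw":0.5},{"tx":0,"ty":0,"tz":1.2,"ax":0,"ay":0,"az":0,"jaw":0.5},{"tx":0,"ty":0,"tz":0,"ax":0,"ay":0,"az":0,"jaw":0.5},{"tx":0,"ty":0,"tz":0,"ax":0,"ay":0,"az":0,"jaw":0.5}]'; python3 -m inch '[{"tx":0,"ty":0,"tz":0,"ax":0,"ay":0,"az":0,"jaw":0},{"tx":0,"ty":0,"tz":0,"ax":0,"ay":0,"az":0,"jaw":0},{"tx":0,"ty":0,"tz":0,"ax":0,"ay":0,"az":0,"jaw":0},{"tx":0,"ty":0,"tz":0,"ax":0,"ay":0,"az":0,"jaw":0}]'
```

```text
t: 15.32
ee_pos: [447.9, -25.5, 12.8]
orientation: [3.139, 0.125, 0.002]
ft_force: [0.9, -0.3, 1.2]
width: 44.0
t: 15.82
ee_pos: [447.8, -25.4, 12.8]
orientation: [3.139, 0.125, 0.002]
ft_force: [0.5, 0.7, 6.4]
width: 25.4
```

```bash
python3 -m inch '[{"tx":0,"ty":0,"tz":-1,"ax":0,"ay":0,"az":0,"jaw":0},{"tx":0,"ty":0,"tz":-2.7,"ax":0,"ay":0,"az":0,"jaw":0},{"tx":0,"ty":0,"tz":-5,"ax":0,"ay":0,"az":4.5,"jaw":0},{"tx":0,"ty":0,"tz":-6,"ax":0,"ay":0,"az":0,"jaw":0},{"tx":2.88,"ty":4.21,"tz":0,"ax":0,"ay":0,"az":0,"jaw":0},{"tx":2.88,"ty":4.21,"tz":0,"ax":0,"ay":0,"az":0,"jaw":0},{"tx":2.88,"ty":4.21,"tz":0,"ax":0,"ay":0,"az":0,"jaw":0},{"tx":2.88,"ty":4.21,"tz":0,"ax":0,"ay":0,"az":0,"jaw":0},{"tx":2.88,"ty":4.21,"tz":0,"ax":0,"ay":0,"az":0,"jaw":0},{"tx":0,"ty":0,"tz":0,"ax":0,"ay":0,"az":0,"jaw":0},{"tx":0,"ty":0,"tz":0,"ax":0,"ay":0,"az":0,"jaw":0},{"tx":0,"ty":0,"tz":0,"ax":0,"ay":0,"az":0,"jaw":0}]'
cat >> h.py <<'E'
def hand(name,h):  # in-hand sleeve column + post, same picture
    o=get_obs();t=o['ee_pos'];im,d,W,M=look(name,85,97,(594,-135),25)
    M=(np.hypot(W[...,0]-594,W[...,1]+135)<25)&(W[...,2]>98)&(W[...,2]<106);print('pilot',cv2.minAreaRect(W[M][:,:2].astype(np.float32)))
    M=(np.hypot(W[...,0]-594,W[...,1]+135)<25)&(W[...,2]>55)&(W[...,2]<68);print('sleeve below',cv2.minAreaRect(W[M][:,:2].astype(np.float32)))
    z=t[2]+h; M=(np.hypot(W[...,0]-t[0],W[...,1]-t[1])<40)&(abs(W[...,2]-z)<3)
    P=W[M]; print('top layer x',P[:,0].min().round(1),P[:,0].max().round(1)); 
    for x in (-3,0,3):
        Q=P[abs(P[:,0]-t[0]-x)<1.5]; print('col',x,'y rel',np.sort((Q[:,1]-t[1]).round(1)).tolist()[::2])
    return im,d,W
E
python3 - <<'E'
from h import *
im,d,W=hand('w5',13)
t=get_obs()['ee_pos']
v,u=np.nonzero((np.hypot(W[...,0]-t[0],W[...,1]-t[1])<3)&(W[...,2]>120)&(W[...,2]<185)); c=int(np.median(u)); print((W[v.min():v.max():4,c]-t).round(1).tolist())
print(get_obs()['ft_force'])
E
```

```text
t: 17.32
ee_pos: [590.5, -234.5, 159.2]
orientation: [-3.141, -0.003, 0.002]
ft_force: [0.2, 0.3, -0.5]
width: 26.0
tcp [ 590.5 -234.5  159.2] tool yaw 0.12 q [-0.4   0.51  1.65  0.    0.98 -0.4 ]
w5 332 med [ 594.2 -136.2   95. ] min [ 585.  -143.7   85.1] max [ 604.1 -124.8   97. ] rect ((594.5963745117188, -133.99655151367188), (16.179733276367188, 15.889032363891602), 75.96039581298828)
pilot ((594.6848754882812, -134.18504333496094), (11.192143440246582, 11.881115913391113), 89.25337982177734)
sleeve below ((595.3429565429688, -133.82447814941406), (26.217710494995117, 26.032527923583984), 75.59629821777344)
top layer x 569.5 613.1
col -3 y rel [-13.3, -13.0, -12.9, -12.5, -12.4, -12.1, -12.0, -11.8, -11.6, -11.3, -11.1, -10.8, -10.7, -10.2, -10.2, -9.9, -9.8, -9.8, -9.7, -9.6, -9.6, -9.6, -9.5, -9.5, -9.4, -9.4, -9.2, -9.1, 8.5, 8.8, 8.9, 9.1, 9.6, 9.6, 10.3, 10.3, 10.4, 10.7, 10.9, 11.0, 11.1, 11.4, 11.6, 11.9, 11.9, 12.0, 12.3, 12.3, 12.5, 12.5, 12.7, 12.7, 12.8]
col 0 y rel [-13.2, -13.0, -12.7, -12.4, -12.2, -12.1, -12.0, -11.7, -11.6, -11.3, -10.9, -10.7, -10.6, -10.5, -10.1, -9.9, -9.8, -9.8, -9.7, -9.5, -9.5, -9.5, -9.3, -9.1, -9.1, -9.1, -9.0, 8.6, 8.7, 8.8, 9.0, 9.4, 9.5, 9.7, 9.8, 9.9, 10.2, 10.4, 10.6, 10.7, 11.1, 11.2, 11.4, 11.4, 11.7, 12.0, 12.0, 12.1, 12.1, 12.2, 12.2, 12.4, 12.5, 12.5, 12.6, 12.6, 12.9]
col 3 y rel [-13.2, -13.1, -12.9, -12.6, -12.4, -12.2, -12.0, -11.8, -11.7, -11.6, -11.2, -11.0, -10.9, -10.7, -10.3, -10.2, -10.0, -9.9, -9.8, -9.8, -9.7, -9.7, -9.6, -9.5, -9.3, -9.3, -9.1, -9.0, -8.7, 8.4, 8.6, 8.8, 9.0, 9.1, 9.2, 9.3, 9.8, 9.9, 10.1, 10.3, 10.5, 10.7, 10.8, 11.2, 11.4, 11.5, 11.7, 11.8, 11.9, 11.9, 12.3, 12.3, 12.3, 12.4, 12.5, 12.5, 12.5, 12.7, 12.7]
  return _methods._mean(a, axis=axis, dtype=dtype,
  ret = ret.dtype.type(ret / rcount)
Traceback (most recent call last):
ValueError: cannot convert float NaN to integer
```

```bash
python3 -m inch '[{"tx":0.31,"ty":-3.05,"tz":0,"ax":0,"ay":0,"az":0,"jaw":0},{"tx":0,"ty":-4,"tz":0,"ax":0,"ay":0,"az":0,"jaw":0},{"tx":0,"ty":-3,"tz":0,"ax":0,"ay":0,"az":0,"jaw":0},{"tx":0,"ty":0,"tz":1.5,"ax":0,"ay":0,"az":7,"jaw":0},{"tx":0,"ty":0,"tz":2,"ax":0,"ay":0,"az":7,"jaw":0},{"tx":0,"ty":0,"tz":0.5,"ax":0,"ay":0,"az":0,"jaw":0},{"tx":0,"ty":0,"tz":0,"ax":0,"ay":0,"az":0,"jaw":0},{"tx":0,"ty":0,"tz":0,"ax":0,"ay":0,"az":0,"jaw":0},{"tx":0,"ty":0,"tz":0,"ax":0,"ay":0,"az":0,"jaw":0}]'
```

```text
t: 18.5
ee_pos: [594.8, -135.4, 119.9]
orientation: [3.118, -0.38, 0.002]
ft_force: [-0.0, -0.5, -1.4]
width: 25.7
```

```bash
python3 -m inch '[{"tx":0,"ty":0,"tz":0.3,"ax":0,"ay":0,"az":0,"jaw":0},{"tx":0,"ty":0,"tz":0,"ax":0,"ay":0,"az":0,"jaw":0}]'
```

```text
t: 18.75
ee_pos: [594.3, -135.2, 116.0]
orientation: [-3.118, 0.381, 0.001]
ft_force: [-0.7, -0.1, -1.5]
width: 25.7
```

```bash
python3 -m inch '[{"tx":-0.07,"ty":-0.12,"tz":0.1,"ax":0,"ay":0,"az":0,"jaw":0},{"tx":0,"ty":0,"tz":0.2,"ax":0,"ay":0,"az":0,"jaw":0},{"tx":0,"ty":0,"tz":0,"ax":0,"ay":0,"az":0,"jaw":0}]'; python3 -m inch '[{"tx":0,"ty":0,"tz":0.2,"ax":0,"ay":0,"az":0,"jaw":0},{"tx":0,"ty":0,"tz":0,"ax":0,"ay":0,"az":0,"jaw":0}]'; python3 -m inch '[{"tx":0,"ty":0,"tz":0.15,"ax":0,"ay":0,"az":0,"jaw":0},{"tx":0,"ty":0,"tz":0,"ax":0,"ay":0,"az":0,"jaw":0}]'; python3 -m inch '[{"tx":0,"ty":0,"tz":0.1,"ax":0,"ay":0,"az":0,"jaw":0},{"tx":0,"ty":0,"tz":0,"ax":0,"ay":0,"az":0,"jaw":0}]'
```

```text
t: 19.12
ee_pos: [593.9, -133.8, 112.9]
orientation: [-3.118, 0.381, 0.001]
ft_force: [0.3, 0.2, -2.0]
width: 25.8
t: 19.38
ee_pos: [593.9, -133.8, 111.0]
orientation: [-3.118, 0.381, 0.0]
ft_force: [-0.2, -0.9, -0.6]
width: 25.9
t: 19.62
ee_pos: [594.0, -133.8, 109.6]
orientation: [-3.118, 0.381, 0.0]
ft_force: [-0.4, 0.4, -1.7]
width: 25.6
t: 19.88
ee_pos: [594.0, -133.8, 108.6]
orientation: [-3.118, 0.381, 0.0]
ft_force: [-0.3, -0.2, -1.4]
width: 25.4
```

```bash
python3 -m inch '[{"tx":0,"ty":0,"tz":0.1,"ax":0,"ay":0,"az":0,"jaw":0},{"tx":0,"ty":0,"tz":0,"ax":0,"ay":0,"az":0,"jaw":0}]'; python3 -m inch '[{"tx":0,"ty":0,"tz":0.1,"ax":0,"ay":0,"az":0,"jaw":0},{"tx":0,"ty":0,"tz":0,"ax":0,"ay":0,"az":0,"jaw":0}]'; python3 -m inch '[{"tx":0,"ty":0,"tz":0.1,"ax":0,"ay":0,"az":0,"jaw":0},{"tx":0,"ty":0,"tz":0,"ax":0,"ay":0,"az":0,"jaw":0}]'; python3 -m inch '[{"tx":0,"ty":0,"tz":0.1,"ax":0,"ay":0,"az":0,"jaw":0},{"tx":0,"ty":0,"tz":0,"ax":0,"ay":0,"az":0,"jaw":0}]'
```

```text
t: 20.12
ee_pos: [594.0, -133.8, 107.6]
orientation: [-3.118, 0.381, 0.0]
ft_force: [-0.9, 0.7, -1.1]
width: 25.7
t: 20.38
ee_pos: [594.0, -133.8, 106.6]
orientation: [-3.118, 0.381, 0.0]
ft_force: [-0.3, -0.4, -0.8]
width: 25.7
t: 20.62
ee_pos: [594.0, -133.9, 105.6]
orientation: [-3.118, 0.381, 0.0]
ft_force: [0.2, -1.0, -1.3]
width: 25.6
t: 20.88
ee_pos: [594.0, -133.8, 104.6]
orientation: [-3.118, 0.381, 0.0]
ft_force: [0.2, -0.0, -1.3]
width: 25.6
```

```bash
python3 -m inch '[{"tx":0,"ty":0,"tz":0.4,"ax":0,"ay":0,"az":0,"jaw":0},{"tx":0,"ty":0,"tz":0.5,"ax":0,"ay":0,"az":0,"jaw":0},{"tx":0,"ty":0,"tz":0.5,"ax":0,"ay":0,"az":0,"jaw":0}]'; python3 -m inch '[{"tx":0,"ty":0,"tz":0.5,"ax":0,"ay":0,"az":0,"jaw":0},{"tx":0,"ty":0,"tz":0.4,"ax":0,"ay":0,"az":0,"jaw":0},{"tx":0,"ty":0,"tz":0.3,"ax":0,"ay":0,"az":0,"jaw":0},{"tx":0,"ty":0,"tz":0.2,"ax":0,"ay":0,"az":0,"jaw":0},{"tx":0,"ty":0,"tz":0,"ax":0,"ay":0,"az":0,"jaw":0}]'; python3 -m inch '[{"tx":0,"ty":0,"tz":0.1,"ax":0,"ay":0,"az":0,"jaw":0},{"tx":0,"ty":0,"tz":0,"ax":0,"ay":0,"az":0,"jaw":0}]'
```

```text
t: 21.25
ee_pos: [593.9, -133.8, 90.2]
orientation: [-3.118, 0.381, 0.0]
ft_force: [-0.1, 0.3, -1.5]
width: 25.6
t: 21.88
ee_pos: [594.0, -133.9, 76.6]
orientation: [-3.118, 0.381, 0.0]
ft_force: [-0.5, 1.4, -1.1]
width: 25.7
t: 22.12
ee_pos: [594.1, -133.9, 75.7]
orientation: [3.118, -0.381, 0.0]
ft_force: [0.0, 0.8, -1.6]
width: 25.9
```

```bash
python3 -m inch '[{"tx":0,"ty":0,"tz":0.05,"ax":0,"ay":0,"az":0,"jaw":0},{"tx":0,"ty":0,"tz":0,"ax":0,"ay":0,"az":0,"jaw":0}]'; python3 -m inch '[{"tx":0,"ty":0,"tz":0.05,"ax":0,"ay":0,"az":0,"jaw":0},{"tx":0,"ty":0,"tz":0,"ax":0,"ay":0,"az":0,"jaw":0}]'; python3 -m inch '[{"tx":0,"ty":0,"tz":0.03,"ax":0,"ay":0,"az":0,"jaw":0},{"tx":0,"ty":0,"tz":0,"ax":0,"ay":0,"az":0,"jaw":0}]'
```

```text
t: 22.38
ee_pos: [594.0, -133.8, 75.2]
orientation: [3.118, -0.381, 0.0]
ft_force: [0.4, -0.3, -1.1]
width: 25.9
t: 22.62
ee_pos: [594.1, -133.9, 74.8]
orientation: [3.118, -0.381, 0.0]
ft_force: [0.5, 0.8, -0.5]
width: 25.5
t: 22.88
ee_pos: [594.2, -133.9, 74.8]
orientation: [3.118, -0.381, 0.001]
ft_force: [-0.8, 0.9, 4.9]
width: 26.0
```

```bash
python3 -m inch '[{"tx":0,"ty":0,"tz":-0.03,"ax":0,"ay":0,"az":0,"jaw":0.5},{"tx":0,"ty":0,"tz":0,"ax":0,"ay":0,"az":0,"jaw":0.5},{"tx":0,"ty":0,"tz":0,"ax":0,"ay":0,"az":0,"jaw":0.5}]'; python3 -m inch '[{"tx":0,"ty":0,"tz":-2,"ax":0,"ay":0,"az":0,"jaw":0.5},{"tx":0,"ty":0,"tz":-3.5,"ax":0,"ay":0,"az":0,"jaw":0.5},{"tx":0,"ty":0,"tz":-3,"ax":0,"ay":0,"az":0,"jaw":0.5},{"tx":-1.17,"ty":4.95,"tz":0.6,"ax":0,"ay":0,"az":0,"jaw":0.5},{"tx":-1.17,"ty":4.95,"tz":0.6,"ax":0,"ay":0,"az":0,"jaw":0.5},{"tx":-1.17,"ty":4.95,"tz":0.6,"ax":0,"ay":0,"az":0,"jaw":0.5},{"tx":-1.17,"ty":4.95,"tz":0.6,"ax":0,"ay":0,"az":0,"jaw":0.5},{"tx":-1.17,"ty":4.95,"tz":0.6,"ax":0,"ay":0,"az":0,"jaw":0.5},{"tx":0,"ty":0,"tz":0,"ax":0,"ay":0,"az":9.6,"jaw":0.5},{"tx":0,"ty":0,"tz":0,"ax":0,"ay":0,"az":9.7,"jaw":0.5},{"tx":0,"ty":0,"tz":0,"ax":0,"ay":0,"az":9.7,"jaw":0.5},{"tx":0,"ty":0,"tz":0,"ax":0,"ay":0,"az":0,"jaw":0.5}]'; python3 -m inch '[{"tx":0,"ty":0,"tz":0,"ax":0,"ay":0,"az":0,"jaw":0.5},{"tx":0,"ty":0,"tz":0,"ax":0,"ay":0,"az":0,"jaw":0.5},{"tx":0,"ty":0,"tz":0,"ax":0,"ay":0,"az":0,"jaw":0.5}]'
python3 - <<'E'
from h import *
im,d,W,M=look('w6',22,31,(477.5,-360),24)
i2,d2=viewer.get_image('top');W2=cloud('top',d2)
for lo,hi,r in [(64,77,50),(82,93,20),(95,110,20)]:
    Q=(np.hypot(W2[...,0]-593.5,W2[...,1]+135.6)<r)&(W2[...,2]>lo)&(W2[...,2]<hi);P=W2[Q];print(len(P),P.mean(0).round(1),P[:,2].std().round(1),cv2.minAreaRect(P[:,:2].astype(np.float32)))
cv2.imwrite('pics/w6c.png',np.hstack([im,cv2.resize(i2[140:220,225:285],(288,384),interpolation=2)])[...,::-1])
E
```

```text
t: 23.25
ee_pos: [594.0, -133.9, 74.5]
orientation: [3.118, -0.381, -0.0]
ft_force: [-0.1, -1.1, 0.4]
width: 43.9
t: 24.75
ee_pos: [478.0, -360.3, 130.9]
orientation: [2.924, -1.147, 0.002]
ft_force: [-0.2, -0.5, -0.9]
width: 44.5
t: 25.12
ee_pos: [477.7, -360.0, 129.7]
orientation: [-2.924, 1.148, -0.0]
ft_force: [0.5, -0.4, 0.1]
width: 43.8
tcp [ 477.7 -360.   129.7] tool yaw -42.87 q [-0.67  0.5   1.75  0.    0.89  0.08]
w6 666 med [ 480.8 -356.3   29.4] min [ 460.4 -376.6   22.2] max [ 496.5 -340.7   31. ] rect ((478.10101318359375, -359.07647705078125), (26.800386428833008, 25.743553161621094), 47.30624771118164)
964 [ 593.9 -136.1   70.1] 1.9 ((594.5994873046875, -136.35784912109375), (91.32049560546875, 88.96614074707031), 0.20255638659000397)
78 [ 593.5 -136.1   87.5] 2.3 ((594.1735229492188, -136.09620666503906), (25.96828842163086, 26.120161056518555), 75.89312744140625)
24 [ 593.5 -135.3   99.4] 2.4 ((593.9306030273438, -135.77005004882812), (9.583373069763184, 14.929865837097168), 89.21358489990234)
```

View pics/w6c.png

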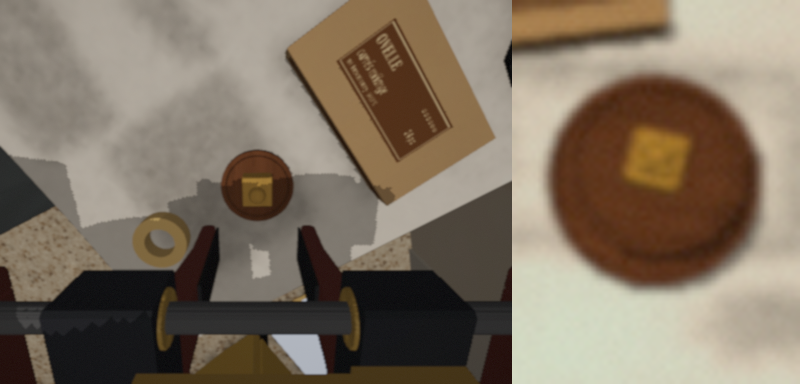

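```bash
python3 -m inch '[{"tx":-0.1,"ty":-0.09,"tz":4,"ax":0,"ay":0,"az":0,"jaw":0.4},{"tx":0,"ty":0,"tz":4,"ax":0,"ay":0,"az":0,"jaw":0.4},{"tx":0,"ty":0,"tz":2.3,"ax":0,"ay":0,"az":0,"jaw":0.4},{"tx":0,"ty":0,"tz":1.37,"ax":0,"ay":0,"az":0,"jaw":0.4},{"tx":0,"ty":0,"tz":0,"ax":0,"ay":0,"az":0,"jaw":0.4},{"tx":0,"ty":0,"tz":0,"ax":0,"ay":0,"az":0,"jaw":0.4}]'; python3 -m inch '[{"tx":0,"ty":0,"tz":0,"ax":0,"ay":0,"az":0,"jaw":0},{"tx":0,"ty":0,"tz":0,"ax":0,"ay":0,"az":0,"jaw":0},{"tx":0,"ty":0,"tz":0,"ax":0,"ay":0,"az":0,"jaw":0},{"tx":0,"ty":0,"tz":0,"ax":0,"ay":0,"az":0,"jaw":0}]'
```

```text
t: 25.98
ee_pos: [478.2, -359.1, 13.9]
orientation: [2.923, -1.149, 0.002]
ft_force: [0.4, 0.1, -0.5]
width: 35.0
t: 26.48
ee_pos: [478.2, -359.1, 14.0]
orientation: [2.923, -1.149, 0.002]
ft_force: [-0.3, -0.4, 6.7]
width: 25.6
```

```bash
python3 -m inch '[{"tx":0,"ty":0,"tz":-1,"ax":0,"ay":0,"az":0,"jaw":0},{"tx":0,"ty":0,"tz":-2.6,"ax":0,"ay":0,"az":0,"jaw":0},{"tx":0,"ty":0,"tz":-5,"ax":0,"ay":0,"az":-10.7,"jaw":0},{"tx":0,"ty":0,"tz":-6,"ax":0,"ay":0,"az":-10.7,"jaw":0},{"tx":0,"ty":0,"tz":0,"ax":0,"ay":0,"az":-10.7,"jaw":0},{"tx":0,"ty":0,"tz":0,"ax":0,"ay":0,"az":-10.7,"jaw":0},{"tx":3.79,"ty":-4.1,"tz":0,"ax":0,"ay":0,"az":0,"jaw":0},{"tx":3.79,"ty":-4.1,"tz":0,"ax":0,"ay":0,"az":0,"jaw":0},{"tx":3.79,"ty":-4.1,"tz":0,"ax":0,"ay":0,"az":0,"jaw":0}]'; python3 -m inch '[{"tx":0,"ty":0,"tz":0,"ax":0,"ay":0,"az":0,"jaw":0},{"tx":0,"ty":0,"tz":0,"ax":0,"ay":0,"az":0,"jaw":0},{"tx":0,"ty":0,"tz":0,"ax":0,"ay":0,"az":0,"jaw":0},{"tx":0,"ty":0,"tz":0,"ax":0,"ay":0,"az":0,"jaw":0},{"tx":0,"ty":0,"tz":0,"ax":0,"ay":0,"az":0,"jaw":0}]'
python3 - <<'E'
from h import *
im,d,W,M=look('w7',98,106,(594,-135),25)
o=get_obs();t=o['ee_pos'];print(o['ft_force'])
M=(np.hypot(W[...,0]-594,W[...,1]+135)<25)&(W[...,2]>84)&(W[...,2]<97);print('sleeve+post',cv2.minAreaRect(W[M][:,:2].astype(np.float32)))
M=(np.hypot(W[...,0]-594,W[...,1]+135)<25)&(W[...,2]>93)&(W[...,2]<97);print('post',M.sum(),cv2.minAreaRect(W[M][:,:2].astype(np.float32)))
M=(np.hypot(W[...,0]-t[0],W[...,1]-t[1])<40)&(abs(W[...,2]-t[2]-12)<2.5);P=W[M]-t;print('x',P[:,0].min(),P[:,0].max())
Q=P[abs(P[:,0])<8];print('y',np.percentile(Q[:,1],[0,2,98,100]).round(1),len(Q))
M=(np.hypot(W[...,0]-t[0],W[...,1]-t[1])<12)&(W[...,2]>t[2]+20)&(W[...,2]<t[2]+34);P=W[M]-t;print('finial',P.min(0),P.max(0))
cv2.imwrite('pics/w7.png',im[...,::-1])
E
```

```text
t: 27.6
ee_pos: [592.3, -234.7, 159.5]
orientation: [3.141, -0.004, 0.0]
ft_force: [0.4, -0.1, -1.3]
width: 25.7
t: 28.22
ee_pos: [591.1, -236.6, 159.1]
orientation: [3.142, -0.005, -0.0]
ft_force: [0.2, 0.3, -1.6]
width: 25.5
tcp [ 591.1 -236.6  159.1] tool yaw -0.2 q [-0.4   0.51  1.65 -0.    0.98 -0.4 ]
w7 291 med [ 594.6 -134.2  101.4] min [ 588.7 -140.1   98.3] max [ 600.6 -128.2  103.9] rect ((594.6404418945312, -134.0985870361328), (11.93301010131836, 11.748591423034668), 31.846670150756836)
[-0.83031526  0.07187617 -0.83041006]
sleeve+post ((594.7343139648438, -134.36695861816406), (26.220800399780273, 26.003095626831055), 76.1621322631836)
post 306 ((594.6592407226562, -134.00201416015625), (16.188419342041016, 15.959111213684082), 75.83313751220703)
x -20.875948070466734 22.488167050104266
y [-13.3   0.3  12.6  12.7] 149
finial [-6.40507234 -7.58870785 22.73188747] [ 7.91538549  7.2379914  31.55010074]
```

View pics/w7.png

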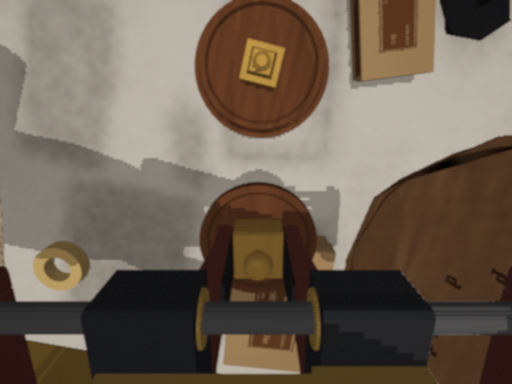

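```bash
python3 -m inch '[{"tx":0.28,"ty":-3.28,"tz":0,"ax":0,"ay":0,"az":0,"jaw":0},{"tx":0,"ty":-4,"tz":0,"ax":0,"ay":0,"az":0,"jaw":0},{"tx":0,"ty":-3,"tz":0,"ax":0,"ay":0,"az":0,"jaw":0},{"tx":0,"ty":0,"tz":1.5,"ax":0,"ay":0,"az":6.9,"jaw":0},{"tx":0,"ty":0,"tz":2,"ax":0,"ay":0,"az":7,"jaw":0},{"tx":0,"ty":0,"tz":0.5,"ax":0,"ay":0,"az":0,"jaw":0},{"tx":0,"ty":0,"tz":0,"ax":0,"ay":0,"az":0,"jaw":0},{"tx":0,"ty":0,"tz":0,"ax":0,"ay":0,"az":0,"jaw":0},{"tx":0,"ty":0,"tz":0,"ax":0,"ay":0,"az":0,"jaw":0},{"tx":0,"ty":0,"tz":0,"ax":0,"ay":0,"az":0,"jaw":0},{"tx":0,"ty":0,"tz":0,"ax":0,"ay":0,"az":0,"jaw":0}]'
```

```text
t: 29.65
ee_pos: [594.7, -133.2, 119.2]
orientation: [3.118, -0.383, 0.001]
ft_force: [-0.0, -0.1, -0.6]
width: 25.9
```

```bash
python3 -m inch '[{"tx":-0.06,"ty":0.06,"tz":0.1,"ax":0,"ay":0,"az":0,"jaw":0},{"tx":0,"ty":0,"tz":0.1,"ax":0,"ay":0,"az":0,"jaw":0},{"tx":0,"ty":0,"tz":0,"ax":0,"ay":0,"az":0,"jaw":0},{"tx":0,"ty":0,"tz":0,"ax":0,"ay":0,"az":0,"jaw":0}]'; python3 -m inch '[{"tx":0,"ty":0,"tz":0.2,"ax":0,"ay":0,"az":0,"jaw":0},{"tx":0,"ty":0,"tz":0,"ax":0,"ay":0,"az":0,"jaw":0}]'; python3 -m inch '[{"tx":0,"ty":0,"tz":0.2,"ax":0,"ay":0,"az":0,"jaw":0},{"tx":0,"ty":0,"tz":0,"ax":0,"ay":0,"az":0,"jaw":0}]'
```

```text
t: 30.15
ee_pos: [593.9, -133.6, 117.0]
orientation: [3.118, -0.384, 0.0]
ft_force: [-0.0, 1.3, -1.7]
width: 25.7
t: 30.4
ee_pos: [593.7, -133.5, 114.8]
orientation: [-3.118, 0.384, 0.001]
ft_force: [0.0, -0.2, -1.7]
width: 25.7
t: 30.65
ee_pos: [593.7, -133.5, 112.8]
orientation: [-3.118, 0.384, 0.0]
ft_force: [0.0, -0.6, -1.5]
width: 25.5
```

```bash
python3 -m inch '[{"tx":0.02,"ty":0.02,"tz":0.2,"ax":0,"ay":0,"az":0,"jaw":0},{"tx":0,"ty":0,"tz":0.1,"ax":0,"ay":0,"az":0,"jaw":0},{"tx":0,"ty":0,"tz":0,"ax":0,"ay":0,"az":0,"jaw":0}]'; python3 -m inch '[{"tx":0,"ty":0,"tz":0.1,"ax":0,"ay":0,"az":0,"jaw":0},{"tx":0,"ty":0,"tz":0,"ax":0,"ay":0,"az":0,"jaw":0}]'; python3 -m inch '[{"tx":0,"ty":0,"tz":0.1,"ax":0,"ay":0,"az":0,"jaw":0},{"tx":0,"ty":0,"tz":0,"ax":0,"ay":0,"az":0,"jaw":0}]'; python3 -m inch '[{"tx":0,"ty":0,"tz":0.1,"ax":0,"ay":0,"az":0,"jaw":0},{"tx":0,"ty":0,"tz":0,"ax":0,"ay":0,"az":0,"jaw":0}]'
```

```text
t: 31.02
ee_pos: [593.9, -133.8, 109.8]
orientation: [-3.118, 0.384, 0.0]
ft_force: [0.8, 0.0, -0.5]
width: 25.5
t: 31.28
ee_pos: [593.9, -133.8, 108.9]
orientation: [-3.118, 0.384, 0.0]
ft_force: [-0.1, 0.2, -1.4]
width: 25.9
t: 31.52
ee_pos: [593.9, -133.8, 107.9]
orientation: [-3.118, 0.384, 0.0]
ft_force: [0.3, -0.1, -1.1]
width: 25.8
t: 31.78
ee_pos: [593.9, -133.8, 106.9]
orientation: [-3.118, 0.384, 0.0]
ft_force: [-0.9, -0.7, -0.9]
width: 25.7
```

```bash
python3 -m inch '[{"tx":0,"ty":0,"tz":0.1,"ax":0,"ay":0,"az":0,"jaw":0},{"tx":0,"ty":0,"tz":0.1,"ax":0,"ay":0,"az":0,"jaw":0},{"tx":0,"ty":0,"tz":0,"ax":0,"ay":0,"az":0,"jaw":0}]'; python3 -m inch '[{"tx":0,"ty":0,"tz":0.1,"ax":0,"ay":0,"az":0,"jaw":0},{"tx":0,"ty":0,"tz":0.1,"ax":0,"ay":0,"az":0,"jaw":0},{"tx":0,"ty":0,"tz":0,"ax":0,"ay":0,"az":0,"jaw":0}]'; python3 -m inch '[{"tx":0,"ty":0,"tz":0.05,"ax":0,"ay":0,"az":0,"jaw":0},{"tx":0,"ty":0,"tz":0,"ax":0,"ay":0,"az":0,"jaw":0}]'; python3 -m inch '[{"tx":0,"ty":0,"tz":0.05,"ax":0,"ay":0,"az":0,"jaw":0},{"tx":0,"ty":0,"tz":0,"ax":0,"ay":0,"az":0,"jaw":0}]'
```

```text
t: 32.15
ee_pos: [593.9, -133.8, 104.9]
orientation: [-3.118, 0.384, 0.0]
ft_force: [0.1, -0.4, -1.8]
width: 25.9
t: 32.52
ee_pos: [593.9, -133.8, 102.9]
orientation: [-3.118, 0.384, 0.0]
ft_force: [0.2, -0.1, -1.1]
width: 25.5
t: 32.78
ee_pos: [594.0, -133.8, 102.5]
orientation: [3.118, -0.384, 0.0]
ft_force: [0.5, -0.1, -0.6]
width: 25.7
t: 33.02
ee_pos: [594.0, -133.8, 102.0]
orientation: [3.118, -0.384, 0.0]
ft_force: [-0.3, -0.5, -0.3]
width: 25.7
```

```bash
python3 -m inch '[{"tx":0,"ty":0,"tz":0.04,"ax":0,"ay":0,"az":0,"jaw":0},{"tx":0,"ty":0,"tz":0,"ax":0,"ay":0,"az":0,"jaw":0}]'; python3 -m inch '[{"tx":0,"ty":0,"tz":0.03,"ax":0,"ay":0,"az":0,"jaw":0},{"tx":0,"ty":0,"tz":0,"ax":0,"ay":0,"az":0,"jaw":0}]'
```

```text
t: 33.28
ee_pos: [594.1, -133.8, 102.0]
orientation: [3.118, -0.384, 0.001]
ft_force: [-1.8, 0.7, 3.4]
width: 25.5
t: 33.52
ee_pos: [594.2, -133.8, 101.9]
orientation: [3.118, -0.384, 0.001]
ft_force: [-1.9, 0.8, 7.1]
width: 25.7
```

```bash
python3 -m inch '[{"tx":0,"ty":0,"tz":-0.04,"ax":0,"ay":0,"az":0,"jaw":0.45},{"tx":0,"ty":0,"tz":0,"ax":0,"ay":0,"az":0,"jaw":0.45},{"tx":0,"ty":0,"tz":0,"ax":0,"ay":0,"az":0,"jaw":0.45}]'; python3 -m inch '[{"tx":0,"ty":0,"tz":-2,"ax":0,"ay":0,"az":0,"jaw":0.45},{"tx":0,"ty":0,"tz":-4,"ax":0,"ay":0,"az":0,"jaw":0.45},{"tx":0,"ty":0,"tz":-4,"ax":0,"ay":0,"az":0,"jaw":0.45},{"tx":-4,"ty":2,"tz":0,"ax":0,"ay":0,"az":0,"jaw":0.45},{"tx":-4,"ty":2,"tz":0,"ax":0,"ay":0,"az":0,"jaw":0.45},{"tx":-4,"ty":2,"tz":0,"ax":0,"ay":0,"az":0,"jaw":0.45},{"tx":-3,"ty":2,"tz":0,"ax":0,"ay":0,"az":0,"jaw":0.45},{"tx":0,"ty":0,"tz":0,"ax":0,"ay":0,"az":0,"jaw":0.45},{"tx":0,"ty":0,"tz":0,"ax":0,"ay":0,"az":0,"jaw":0.45},{"tx":0,"ty":0,"tz":0,"ax":0,"ay":0,"az":0,"jaw":0.45}]'
python3 - <<'E'
from h import *
o=get_obs();print(o['ee_pos'],o['ft_force'])
i2,d2=viewer.get_image('top');W2=cloud('top',d2)
for n,lo,hi,r in [('rimS',91,103,38),('sleeveS',108,118,20),('all',15,140,70)]:
    Q=(np.hypot(W2[...,0]-594,W2[...,1]+135.8)<r)&(W2[...,2]>lo)&(W2[...,2]<hi);P=W2[Q];print(n,len(P),P.mean(0).round(1),P[:,2].max().round(1),cv2.minAreaRect(P[:,:2].astype(np.float32)) if len(P)>4 else '')
z=np.load('top.npz');D0=z['W']
i1,d1=viewer.get_image('scene')
for n in ['tasting_cup0','choc_box2','choc_box6','price_sign1','praline_tongs','tape_roll']:
    m=masks_of('top',n)[:1]
viewer.get_image('top')
for n in ['tasting_cup0','choc_box2','choc_box6','price_sign1','praline_tongs','tape_roll']:
    for m in masks_of('top',n)[:2]:
        P=W2[m['pixels']&(d2>0)]; print(n,round(m['score'],2),np.round(np.median(P,0)).tolist())
a=cv2.resize(i1[180:290,200:350],(600,440),interpolation=2);cv2.imwrite('pics/fin.png',a[...,::-1])
E
```

```text
t: 33.9
ee_pos: [593.9, -133.8, 101.5]
orientation: [-3.118, 0.384, 0.0]
ft_force: [0.3, 0.3, -0.5]
width: 39.6
t: 35.15
ee_pos: [430.3, -175.0, 202.1]
orientation: [3.118, -0.383, 0.002]
ft_force: [-0.9, -1.0, -0.5]
width: 39.6
[ 430.31862711 -175.03846764  202.1324204 ] [-0.91052077 -0.99159389 -0.5027994 ]
rimS 481 [ 593.9 -135.7   96.4] 102.3 ((595.2645263671875, -135.35568237304688), (65.67369079589844, 67.09601593017578), 39.68806076049805)
sleeveS 91 [ 593.1 -136.1  116. ] 118.0 ((594.2744140625, -136.2785186767578), (25.591550827026367, 26.43898582458496), 74.97901916503906)
all 1308 [ 591.6 -129.8   74.9] 133.1 ((600.778564453125, -131.4749298095703), (102.51319885253906, 115.09541320800781), 33.752445220947266)
tasting_cup0 0.64 [608.0, 2.0, 36.0]
choc_box2 0.94 [606.0, -370.0, 43.0]
choc_box2 0.64 [701.0, -91.0, 33.0]
choc_box6 0.94 [606.0, -370.0, 43.0]
choc_box6 0.64 [701.0, -91.0, 33.0]
price_sign1 0.7 [697.0, 28.0, 24.0]
price_sign1 0.31 [383.0, 220.0, 9.0]
praline_tongs 0.47 [385.0, 214.0, 8.0]
praline_tongs 0.17 [582.0, -114.0, 71.0]
```

View pics/fin.png

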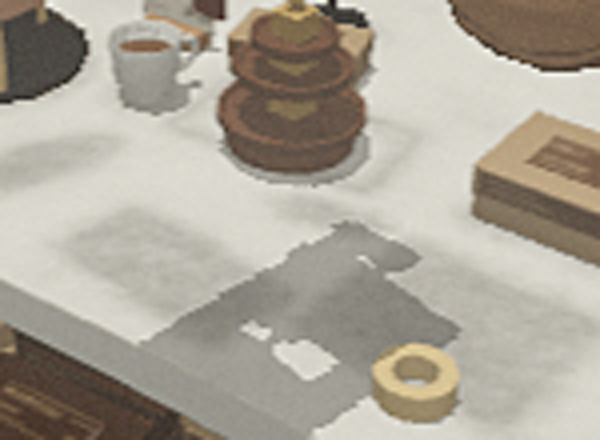

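```bash
python3 -c "
from workcell import ctrl
print(ctrl.close_job())"
```

```text
the job is handed in; nothing more can be done
None
```

The praline stand is up: the large, middle and small tiers are threaded on in that order. Each was lowered onto what is under it until it met light contact (about 5–8 N) before I let go. I handed the job in at about 35 s of the 72 s.

I measured the post's turn (about −14°) with the wrist camera and turned each tier to match it in the air. Each one slid over the square without resting on the shoulder, so no searching turn was needed.

**Tiers:**
- The tool stopped within about 0.2 mm of the expected seat heights: undersides at 22, 62 and 88 mm.
- The last top-camera depth check had the finial at about 133 mm, where 132 is expected. The small tier's sleeve was square with the post.
- The scene picture showed all three tiers level and stacked.

**Bystanders:**
- Cup and large box measured within about 1 mm of where they started.
- Sign, judged only by the middle of its visible part, came out within about 1 mm.
- Small box measured within about 5 mm sideways, partly hidden by the stack. I take it as unmoved.
- Tongs gave only a weak detection, and its middle point came out about 8–9 mm off. The arm did not work near them.
- Tape roll was missed by the network in the last picture. It shows standing on the counter in the scene image, but I did not re-measure its position.

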